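# Reset the label reader and present the notched slide

## Robot

A 7-joint arm with a two-finger parallel gripper is mounted at the origin on a cart in front of the work surface, level with it; the furniture and walls round the work are solid. World frame = base frame: x ahead of the robot, y to its left, z up, the work surface at z = 0. Lengths are in mm, angles in rad, forces in N, time in s.
With the tool pointing down it reaches from about 425 to 875 mm from the base axis. Payload 4.7 kg.
Tool frame: the origin (TCP) lies at the very end of the fingers, on their centre line; the grasp point (between the pads) lies 19 mm behind it (manip.pinch_z is the distance from the TCP to the grasp point, in mm); z points along the fingers, y is the line along which they close (so a half turn about z gives the same grasp; the last joint's range is limited). The gripper opens to 85 mm and grips with 20 to 120 N. Pads are 22 mm wide; open, the fingers measure 114 mm over their backs; the gripper's body (76 mm by 85 mm) begins 54 mm behind the grasp point. The pads swing forward as they close: fully open they stand 13 mm farther back than shut.
Start: joints at [-1.117, 0.321, -0.07, 1.45, 0.023, 1.371, -0.057], TCP at [276.771, 588.152, 231.349] pointing down, gripper open.
Joint ranges: [-2.86, 2.86], [-0.3, 2.09], [-1.38, 1.24], [0.06, 2.45], [-1.56, 4.7], [0.09, 2.05], [-2.69, 2.69]. Speed limits (rad/s): [2.57, 2.57, 3.14, 3.14, 3.14, 3.14, 3.14].

## Interface

Orientations are given as a rotation vector (axis times angle).
In Python, from bench import manip gives the robot as it stands.
- The arm moves only by the tool drive_tool, never from a script. Its argument "series" is one flat list of numbers, 7 for each row, row after row: the gripper's target within -1 to 1 (fully open at 1, half-way at 0, shut at -1), then the shift along the world's x, y, z in mm, then the turn, a rotation vector about the world's x, y, z in degrees. A call has exactly 8 rows; each row is the pose to reach, as a shift and turn from the pose commanded when the call began; what a row does not reach only later rows make up. A row lasts 1/12 s, in which the tool goes at most 41.7 mm and 7.16 degrees, less where a joint would pass 70% of its speed; a pose out of reach is approached as far as the arm can. A call with a gripper value outside its range is refused whole. The fingers move at their own pace and stop on an object; "grip_force" is the grip in N (left out, the last holds). Time passes only in rows, so rows that repeat a pose let the fingers close, or fill a call up. It gives the time, the measured TCP pose, the force, the opening and the grip force at its end, in the units of the state.
- manip.read_state(): the state, without advancing time (a new reading comes with each control period).
- manip.snapshot(name): name is "scene" or "top" or "wrist"; returns (picture, depth): 480x640x3 uint8, red, green, blue; 480x640 float32, mm along the optical axis (not along the pixel's ray), 0 where there is no reading.
- manip.get_calibration(name): a dict with "fx", "fy", "cx", "cy" (pixels), "k1" (the pictures are not rectified: a ray, as slopes to the right and down, at radius r is drawn at 1 + k1 r^2 times it, then the intrinsics apply), "R" (3x3) and "t" (3): a world point X has camera coordinates R X + t; the wrist camera has in their place "hand_eye" (4x4, takes a point from camera to tool coordinates, whose origin is the TCP and whose axes are the flange's). Camera axes: x right, y down, z forward; pixel columns grow to the right and rows downward; lengths in mm; the calibration is good to about 2 mm. A picture is of the moment at which its call begins: read the wrist's pose just before it. get_calibration takes no time and is no camera call.
- manip.sign_off(): hands the job in; it is judged then, once.
Trained networks look in the newest picture that a camera, given by its name, has taken for a name from the list of things; names that differ only in an ending like _2 or _b are one class to them, and where a whole thing is asked for, a point or a joint stands for the part that bears it (a point fixed in the world has none). Each returns a list of dicts, best first, with "confidence" (0 to 1); they miss things now and then, are a little off and sometimes report something else, mostly with a low value. They report only what shows in the picture. A call takes as long as a camera call.
- manip.masks_of(camera, name): "mask" (480x640 bool, what is visible of it) and "bbox" ([left, top, right, bottom] in pixels, round what is visible of it).
The state is a dict: "clock": time; "joint_positions": joint angles; "dq": joint speeds; "joint_efforts": joint torques, N m; "tcp_pos": TCP position; "orientation": TCP orientation; "contact_force": force on the tool from outside, world axes, zero at the start; "moment": the same for the moment, N m; "opening": finger opening in mm; "grasp_force": force on a finger pad.
Only numpy, scipy, OpenCV 4.12 (cv2) and the standard library are available. Lean on these libraries where they do the work, as an engineer would, in place of code of your own. Each camera call takes 0.05 s, during which the arm holds its last target. There are 200 camera calls.

## Task

The label reader has tripped: push the red mushroom stop on the yellow box fully down, let it rise again, then turn its red head clockwise as far as it goes to reset it. Then take the slide with the notched corner out of the blue rack, with the fingers only on its clear part (the notch marks the frosted label end), and hold it up to the reader: the frosted end over the round mat, about 16 cm from the lens, with the label facing up and towards the lens. Leave the other slide and the dropper bottles alone, and finish while still holding the slide there, steady and touching nothing but the fingers.

Things in the scene. Friction and masses are not known exactly. Their poses are not given: they have to be found in the camera images.
- slide: thick glass slide 84 x 8 x 40 mm (x, y, z), 42 g, on its long edge in a rack slot, top 48 mm above the bench. Origin: middle; +x to the frosted white end (x 14 to 42 mm; the rest is clear), +z up to the notched edge (9 x 9 mm cut from the +x +z corner); label on the -y face: seen with the notch at the top right, the label faces you. A pink stain square is on the clear part.
- slide_frosted: the frosted white end of that slide (28 x 8 x 40 mm, rigidly part of it), origin at its middle, 28 mm from the slide's middle along the slide's +x, axes as the slide's. Paper label with a blue band on its -y face. Not to be touched by the fingers.
- plain_slide: the other slide in the rack: same size and make, frosted end at +x, but with neither notch nor label; to be left alone. Axes as for the slide.
- slide_rack: blue rack fixed to the bench at any yaw, base 100 x 112 x 8 mm, origin under its middle. Two slots along its x, at y = -32 and +32 mm, 9.6 mm wide between 5 mm walls that reach 24 mm above the bench; slot floor at 8 mm; the slides stick out 24 mm above the walls and come free when lifted straight up 16 mm.
- stop_box: yellow box 85 x 75 x 50 mm fixed to the bench, origin under its middle, with the red mushroom stop in the middle of its top.
- stop_button (a joint): travel of the mushroom stop: 0 up, 0.006 m fully down; a spring pushes it up (about 2 N at first, 6 N fully down). It does not latch.
- stop_knob (a joint): turn of the red mushroom head about its upright axis: clockwise seen from above, up to its stop at 1.0 rad; starts between 0 and 0.15, light friction (0.04 N m), stays where it is left.
- stop_top (a point): centre of the top of the red round mushroom head (40 mm across, 20 mm high, upright sides from 4 to 17 mm below this point, 84.5 mm above the bench when up).
- reader: label reader fixed to the bench: flat round grey mat with a white ring (90 mm across, 3 mm high), origin under its middle; behind it at +x = 195 mm a white foot (85 x 90 x 22 mm) with a mast at +x = 205 mm, 16 mm thick and 320 mm high, that carries the lens head.
- reader_head: white round lens head, 42 mm across and 62 mm long, on a slant above and behind the mat. Origin at its lens, 80 mm along the reader's +x from the mat's middle and 269 mm above the bench; its +z points away from the reading point, along the line of sight, 30 degrees from vertical (leaning to the reader's +x).
- reading_point (a point): reading point on the lens's line of sight, 130 mm above the bench over the middle of the mat, 160 mm from the lens; the middle of the frosted end belongs here.
- dropper_a: brown dropper bottle with white cap, 31 x 32 x 88 mm, standing loose behind the work; origin under its middle.
- dropper_b: white dropper bottle with red cap, 31 x 32 x 88 mm, standing loose behind the work; origin under its middle.

How it is judged:
By the outcome, as a careful person would: the job done as asked, in the order asked, and still so for the second after the job is handed in, while the arm keeps its last pose, push and grip.
It also fails if it takes over 58 s, if anything falls off the work surface, if the arm or the gripper's body presses on something with over 40 N, if the wrist force passes 120 N, or if a joint passes its speed limit or range.

## Working session

There is one attempt and no reset: what is moved stays moved. The work goes in short steps, Python scripts to look and compute and a tool call to move; the robot and the scene stay as the last step left them, time stands still between calls to the robot, and variables do not carry over. Pictures are saved under pics/ and viewed, at most 10 in all, crops included, and the job is handed in when it is done.

Besides the shell and the picture viewer there is one more tool, called after ">>>" as name(argument=value, ...) on one line, values as JSON. drive_tool: Moves the arm, as the interface text tells. Its arguments: {"type":"object","properties":{"series":{"type":"array"},"grip_force":{"type":"number"}},"required":["series"]}

```bash
mkdir -p pics; cat > h.py <<'E'
import numpy as np,cv2
from scipy.spatial.transform import Rotation as Rn
from bench import manip
def cloud(name,depth,st=None):
    c=manip.get_calibration(name)
    v,u=np.mgrid[0:480,0:640].astype(float)
    K=np.array([[c['fx'],0,c['cx']],[0,c['fy'],c['cy']],[0,0,1.]])
    p=cv2.undistortPoints(np.stack([u.ravel(),v.ravel()],1)[:,None],K,np.array([c['k1'],0,0,0.]))[:,0].reshape(480,640,2)
    P=np.dstack([p*depth[...,None],depth])
    if 'R' in c: return (P-np.array(c['t']))@np.array(c['R'])
    H=np.array(c['hand_eye']); T=Rn.from_rotvec(st['orientation']).as_matrix()
    return (P@H[:3,:3].T+H[:3,3])@T.T+np.array(st['tcp_pos'])
E
python3 - <<'E'
from h import *
s=manip.read_state();print(s)
for n in ['scene','top']:
    im,d=manip.snapshot(n);cv2.imwrite(f'pics/{n}0.png',im[...,::-1]);np.savez(f'{n}0.npz',im=im,d=d)
    P=cloud(n,d)
    for o in ['slide','slide_frosted','plain_slide','slide_rack','stop_box','stop_top','reader','reader_head','dropper_a','dropper_b']:
        for m in manip.masks_of(n,o)[:2]:
            k=m['mask']&(d>0);q=P[k]
            if len(q): print(n,o,round(m['confidence'],2),m['bbox'],np.median(q,0).round(),np.percentile(q,2,0).round(),np.percentile(q,98,0).round())
E
```

```text
{'clock': 0.0, 'joint_positions': array([-1.11689651,  0.32182105, -0.07006666,  1.45171542,  0.02259446,
        1.37079397, -0.05690139]), 'dq': array([ 0.0004351 , -0.00021706,  0.00010291,  0.00023984, -0.00023867,
        0.00032268,  0.00073285]), 'joint_efforts': array([ 7.39097436e-05, -4.93588936e+01, -3.82132223e-01, -3.14318848e+01,
        1.30390291e-02,  1.15645319e-02,  2.18530022e-05]), 'tcp_pos': array([276.55984127, 587.61619261, 230.20433985]), 'orientation': array([-6.85192031e-01, -3.06562468e+00,  3.02132016e-03]), 'contact_force': array([-0.3032888 , -0.33906939, -0.64595566]), 'moment': array([ 0.00468685, -0.02113938, -0.02089088]), 'grasp_force': 0.0, 'opening': 85.61269104893043}
scene slide 0.93 [337.1, 395.3, 376.1, 436.2] [ 485. -338.   39.] [ 445. -350.    1.] [ 536. -288.   50.]
scene slide_frosted 0.46 [361.2, 398.8, 375.4, 414.0] [ 512. -331.   39.] [ 501. -335.   24.] [ 526. -324.   51.]
scene plain_slide 0.58 [311.1, 377.2, 348.9, 413.1] [ 465. -278.   40.] [ 428. -289.   22.] [ 506. -263.   50.]
scene slide_rack 0.76 [300.1, 388.1, 385.1, 449.4] [
[... 1702 characters left out ...]
 326.]
top stop_top 0.44 [327.5, 264.6, 340.5, 279.6] [492. -98.  83.] [ 474. -116.   53.] [512. -80.  90.]
top reader 0.98 [154.2, 143.5, 215.0, 273.9] [653. 281.  21.] [512. 226.  -2.] [772. 337. 326.]
top reader_head 0.81 [155.5, 186.2, 178.2, 217.7] [633. 275. 313.] [609. 257.   2.] [688. 359. 329.]
top dropper_a 0.64 [269.7, 184.3, 276.7, 199.8] [710.  60.  51.] [701.  48.   8.] [721.  74.  86.]
top dropper_a 0.41 [272.7, 205.1, 283.9, 224.6] [649.  44.  51.] [640.  32.  10.] [662.  58.  88.]
top dropper_b 0.64 [269.7, 184.3, 276.7, 199.8] [710.  60.  51.] [701.  48.   8.] [721.  74.  86.]
top dropper_b 0.41 [272.7, 205.1, 283.9, 224.6] [649.  44.  51.] [640.  32.  10.] [662.  58.  88.]
```

View pics/scene0.png

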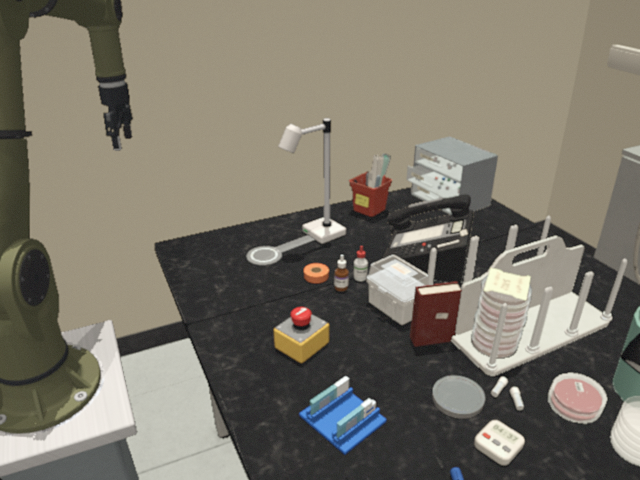

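View pics/top0.png

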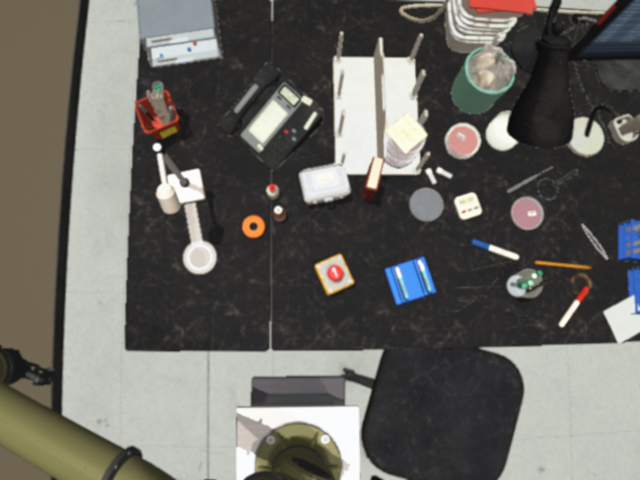

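The pictures show the reader at top-image (199,257) to (187,186), the stop box at (335,273) and the rack at (411,281), with the notched slide on the rack's right. I'll move towards the box and measure with the wrist camera on the way.

>>> drive_tool(series=[-1,14,-38,0,0,0,0,-1,28,-76,0,0,0,0,-1,42,-114,0,0,0,0,-1,56,-152,0,0,0,0,-1,70,-190,0,0,0,0,-1,84,-228,0,0,0,0,-1,98,-266,0,0,0,0,-1,112,-304,0,0,0,0], grip_force=25)

```text
clock: 1.77
tcp_pos: [389.1, 282.2, 231.6]
orientation: [0.685, 3.066, 0.001]
contact_force: [0.7, 0.1, -0.7]
opening: 0.2
grasp_force: 0.0
```

```bash
cat >> h.py <<'E'
import json
def shot(tag):
    s=manip.read_state(); im,d=manip.snapshot('wrist')
    cv2.imwrite(f'pics/{tag}.png',im[...,::-1]); np.savez(f'{tag}.npz',im=im,d=d,**s)
    return s,im,d,cloud('wrist',d,s)
def log():
    s=manip.read_state(); open('log.txt','a').write(json.dumps([list(s['joint_positions']),list(s['tcp_pos']),list(s['orientation'])])+'\n'); return s
E
python3 - <<'E'
from h import *
log();s,im,d,P=shot('w1');print(s['tcp_pos'],s['joint_positions'],s['dq'].round(2),manip.get_calibration('wrist'))
for o in ['reader','reader_head']:
    for m in manip.masks_of('wrist',o)[:1]:
        q=P[m['mask']&(d>0)];print(o,m['confidence'],m['bbox'],np.percentile(q,[2,50,98],0).round())
E
# reader from top and scene
python3 - <<'E'
from h import *
for n in ['scene','top']:
    z=np.load(f'{n}0.npz');P=cloud(n,z['d']);im=z['im']
    k=(P[...,0]>480)&(P[...,0]<800)&(P[...,1]>180)&(P[...,1]<400)
    for a,b in [(-5,12),(15,30),(40,240),(250,340)]:
        kk=k&(P[...,2]>a)&(P[...,2]<b)&(im.min(-1)>90);q=P[kk]
        m=q[q[:,0]<610] if a<0 else q
        print(n,a,b,len(m),np.percentile(m,[2,50,98],0).round().tolist(),((m.min(0)+m.max(0))/2).round())
E
```

```text
[389.13345052 282.23088989 231.64222853] [-0.81122026 -0.04306857  0.12519011  1.86010682  0.00529157  1.32328
  0.44367398] [ 0.46 -0.34  0.45  0.32  0.06  0.    0.88] {'fx': 353.82852455080445, 'fy': 353.82852455080445, 'cx': 325.9159957943708, 'cy': 237.4578539231121, 'k1': -0.0071735062719845465, 'hand_eye': array([[-8.80638784e-04, -9.55992879e-01, -2.93388548e-01,
         7.43624836e+01],
       [ 9.99999310e-01, -6.13931252e-04, -1.00114430e-03,
         4.64907554e-01],
       [ 7.76966421e-04, -2.93389227e-01,  9.55992760e-01,
        -1.41454834e+02],
       [ 0.00000000e+00,  0.00000000e+00,  0.00000000e+00,
         1.00000000e+00]])}
reader 0.68 [351.8, 290.6, 452.1, 412.9] [[505. 262.   0.]
 [545. 282.   2.]
 [691. 311.  13.]]
scene -5 12 600 [[503.0, 216.0, -1.0], [547.0, 259.0, 3.0], [605.0, 302.0, 6.0]] [555. 262.   2.]
scene 15 30 475 [[687.0, 250.0, 16.0], [724.0, 284.0, 22.0], [776.0, 339.0, 25.0]] [732. 293.  22.]
scene 40 240 424 [[734.0, 291.0, 44.0], [740.0, 296.0, 155.0], [751.0, 306.0, 237.0]] [743. 299. 140.]
scene 250 340 652 [[610.0, 254.0, 255.0], [642.0, 270.0, 301.0], [748.0, 303.0, 325.0]] [678. 280. 289.]
top -5 12 1043 [[502.0, 218.0, -3.0], [548.0, 262.0, 3.0], [605.0, 302.0, 10.0]] [554. 261.   4.]
top 15 30 745 [[695.0, 253.0, 16.0], [734.0, 288.0, 22.0], [779.0, 345.0, 29.0]] [737. 299.  22.]
top 40 240 144 [[737.0, 293.0, 47.0], [740.0, 298.0, 130.0], [748.0, 306.0, 236.0]] [744. 300. 142.]
top 250 340 788 [[609.0, 258.0, 273.0], [643.0, 283.0, 311.0], [750.0, 307.0, 329.0]] [681. 284. 291.]
```

View pics/w1.png

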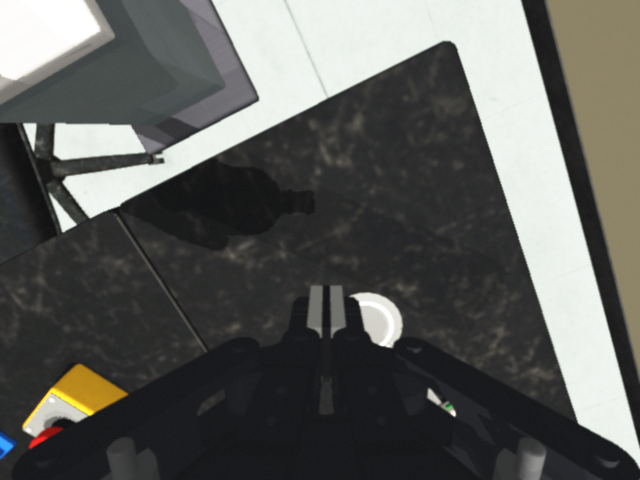

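The mat shows at wrist pixel (376,320), and the cameras agree: mat centre about (548,261), reader yaw about 11°. Next, the stop box.

>>> drive_tool(series=[-1,13,-39,0,0,0,0,-1,26,-78,0,0,0,0,-1,39,-117,0,0,0,0,-1,52,-156,0,0,0,0,-1,65,-195,0,0,0,0,-1,78,-234,0,0,0,0,-1,91,-273,0,0,0,0,-1,104,-312,0,0,0,0])

```text
clock: 2.58
tcp_pos: [493.5, -28.2, 231.8]
orientation: [0.681, 3.066, 0.001]
contact_force: [1.5, 0.2, -0.6]
opening: 0.1
grasp_force: 0.0
```

>>> drive_tool(series=[-1,13,-37,0,0,0,0,-1,24,-72,0,0,0,0,-1,24,-84,0,0,0,0,-1,24,-84,0,0,0,0,-1,24,-84,0,0,0,0,-1,24,-84,0,0,0,0,-1,24,-84,0,0,0,0,-1,24,-84,0,0,0,0])

```text
clock: 3.25
tcp_pos: [517.0, -109.9, 231.4]
orientation: [0.68, 3.067, 0.001]
contact_force: [0.4, 0.4, 0.9]
opening: 0.4
grasp_force: 0.0
```

```bash
python3 - <<'E'
from h import *
log();s,im,d,P=shot('w2');print(s['tcp_pos'],s['joint_positions'].round(3),s['dq'].round(2))
for o in ['stop_top','stop_box','slide','slide_frosted','plain_slide','slide_rack']:
    for m in manip.masks_of('wrist',o)[:2]:
        q=P[m['mask']&(d>0)];print(o,round(m['confidence'],2),m['bbox'],np.percentile(q,[2,50,98],0).round(1).tolist())
r=im.astype(int);k=(r[...,0]>120)&(r[...,0]>2*r[...,1])&(r[...,0]>2*r[...,2])&(P[...,2]>60)&(P[...,2]<100)&(abs(P[...,0]-490)<60)&(abs(P[...,1]+98)<60)
q=P[k];t=q[q[:,2]>78];print(len(q),q.max(0),np.percentile(q[:,2],[50,90,99]));print(q.min(0),q.max(0),((q.min(0)+q.max(0))/2).round(1),((t.min(0)+t.max(0))/2).round(1),t.mean(0))
E
```

```text
[ 516.97315549 -109.857415    231.35748496] [-0.416  0.057  0.602  1.771 -0.034  1.323  1.328] [ 0.   -0.    0.01 -0.    0.    0.    0.  ]
stop_top 0.9 [302.4, 164.2, 352.2, 214.2] [[475.7, -114.9, 77.5], [492.4, -97.1, 82.6], [510.7, -80.1, 84.7]]
stop_box 0.6 [264.5, 122.6, 382.9, 239.5] [[449.4, -137.6, 45.8], [489.0, -95.8, 50.5], [535.0, -57.0, 83.9]]
slide 0.77 [77.1, 238.1, 156.9, 304.5] [[448.3, -347.5, 21.4], [484.1, -332.6, 38.7], [524.2, -319.4, 48.1]]
slide_frosted 0.85 [119.2, 274.3, 158.0, 306.1] [[500.8, -330.9, 21.8], [512.5, -323.5, 37.6], [526.9, -318.3, 47.9]]
slide_frosted 0.24 [85.4, 178.1, 217.5, 306.5] [[422.8, -337.3, 4.8], [475.2, -301.2, 7.6], [530.1, -243.1, 23.8]]
plain_slide 0.55 [115.7, 197.1, 197.7, 269.0] [[429.5, -289.2, 8.1], [466.3, -271.1, 40.8], [507.1, -257.4, 48.2]]
slide_rack 0.61 [89.3, 178.8, 217.4, 306.1] [[422.6, -338.6, 2.5], [474.8, -300.1, 7.6], [530.3, -243.3, 24.0]]
slide_rack 0.33 [306.3, 166.7, 354.0, 210.4] [[475.2, -114.3, 78.3], [492.5, -97.0, 82.6], [510.4, -80.1, 84.7]]
1083 [512.3167253  -78.26674917  85.14106801] [82.2022786  83.4768203  84.44144808]
[ 473.90238552 -116.68177212   70.32625459] [512.3167253  -78.26674917  85.14106801] [493.1 -97.5  77.7] [493.1 -97.5  81.7] [492.93729    -99.74272413  81.96440368]
```

View pics/w2.png

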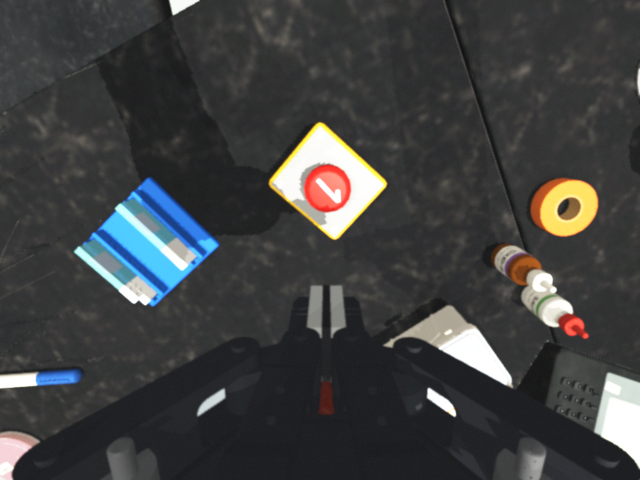

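The red head is centred at pixel (327,187), giving (493,-98). The rack sits at the left and the labelled slide's frosted end is near (138,290). Now press.

>>> drive_tool(series=[-1,-12,6,-30,0,0,0,-1,-24,12,-60,0,0,0,-1,-24,12,-100,0,0,0,-1,-24,12,-130,0,0,0,-1,-24,12,-143,0,0,0,-1,-24,12,-146,0,0,0,-1,-24,12,-149,0,0,0,-1,-24,12,-151,0,0,0])

```text
clock: 4.27
tcp_pos: [493.2, -100.0, 81.2]
orientation: [0.685, 3.065, 0.0]
contact_force: [-3.1, 0.4, 4.7]
opening: 0.1
grasp_force: 2.1
```

>>> drive_tool(series=[-1,0,0,-1,0,0,0,-1,0,0,-2,0,0,0,-1,0,0,-3,0,0,0,-1,0,0,-3.5,0,0,0,-1,0,0,-4,0,0,0,-1,0,0,-4,0,0,0,-1,0,0,-4,0,0,0,-1,0,0,-4,0,0,0])

```text
clock: 4.93
tcp_pos: [493.4, -100.0, 78.3]
orientation: [0.685, 3.065, 0.002]
contact_force: [-6.8, 0.7, 12.2]
opening: 0.2
grasp_force: 5.9
```

>>> drive_tool(series=[-1,0,0,-1,0,0,0,-1,0,0,-2,0,0,0,-1,0,0,-2,0,0,0,-1,0,0,-2,0,0,0,-1,0,0,8,0,0,0,-1,0,0,25,0,0,0,-1,0,0,50,0,0,0,0,0,0,52,0,0,0])

```text
clock: 5.6
tcp_pos: [496.5, -100.5, 133.0]
orientation: [0.684, 3.057, 0.003]
contact_force: [0.1, 0.3, -0.2]
opening: 11.1
grasp_force: 0.0
```

>>> drive_tool(series=[1,0,2,0,0,0,0,1,0,2,0,0,0,0,1,0,2,0,0,0,0,1,0,2,0,0,0,0,1,0,2,0,0,0,0,1,0,2,0,0,0,0,1,0,2,0,0,0,0,1,0,2,0,0,0,0])

```text
clock: 6.27
tcp_pos: [492.7, -97.9, 128.1]
orientation: [-0.685, -3.066, 0.0]
contact_force: [0.8, 0.1, 0.3]
opening: 85.4
grasp_force: 0.0
```

```bash
python3 - <<'E'
from h import *
s=log();print(s['tcp_pos'],s['opening'],s['contact_force'],s['joint_positions'].round(3))
# fit kinematics quick from logs later
E
```

```text
[492.67422029 -97.90796981 128.1207157 ] 85.4467771813324 [0.83200649 0.11761474 0.29160023] [-0.422  0.088  0.596  1.959 -0.055  1.111  1.327]
```

>>> drive_tool(series=[1,0,0,-20,0,0,0,1,0,0,-40,0,0,0,1,0,0,-60,0,0,0,1,0,0,-69,0,0,0,1,0,0,-71,0,0,0,0,0,0,-71,0,0,0,-0.3,0,0,-71,0,0,0,-1,0,0,-71,0,0,0], grip_force=25)

```text
clock: 6.93
tcp_pos: [493.8, -98.0, 58.5]
orientation: [0.685, 3.064, 0.001]
contact_force: [0.8, -0.5, 0.4]
opening: 51.8
grasp_force: 0.0
```

>>> drive_tool(series=[-1,0,0,0,0,0,0,-1,0,0,0,0,0,0,-1,0,0,0,0,0,0,-1,0,0,0,0,0,0,-1,0,0,0,0,0,-5,-1,0,0,0,0,0,-10,-1,0,0,0,0,0,-15,-1,0,0,0,0,0,-20])

```text
clock: 7.6
tcp_pos: [493.7, -97.7, 57.9]
orientation: [1.212, 2.896, 0.001]
contact_force: [0.6, 0.9, 2.1]
opening: 39.7
grasp_force: 24.9
```

>>> drive_tool(series=[-1,0,0,0,0,0,-5,-1,0,0,0,0,0,-10,-1,0,0,0,0,0,-16,-1,0,0,0,0,0,-22,-1,0,0,0,0,0,-28,-1,0,0,0,0,0,-34,-1,0,0,0,0,0,-38,-1,0,0,0,0,0,-42])

```text
clock: 8.27
tcp_pos: [493.3, -97.8, 57.8]
orientation: [2.167, 2.273, 0.0]
contact_force: [0.8, -0.3, 1.8]
opening: 38.7
grasp_force: 24.7
```

```bash
python3 - <<'E'
from h import *
s=log();print(s['tcp_pos'],s['orientation'],s['contact_force'],s['moment'],s['joint_positions'].round(3),s['opening'])
E
```

```text
[493.31851067 -97.77391544  57.7710294 ] [2.16704221e+00 2.27299501e+00 4.57748096e-04] [ 0.81309157 -0.32860695  1.80810216] [ 0.01869282 -0.17411498  0.57016624] [-0.523  0.205  0.729  2.027 -0.165  0.966  0.338] 38.70319802879236
```

The moment has risen to 0.57 N m, so the knob is at its stop. I'll nudge a little further, release and lift.

>>> drive_tool(series=[-1,0,0,0,0,0,-3,-1,0,0,0,0,0,-5,-1,0,0,0,0,0,-5,1,0,0,0,0,0,-5,1,0,0,0,0,0,-5,1,0,0,0,0,0,-5,1,0,0,0,0,0,-5,1,0,0,0,0,0,-5])

```text
clock: 8.93
tcp_pos: [492.5, -98.0, 57.2]
orientation: [-2.264, -2.178, 0.001]
contact_force: [-0.1, 0.1, 0.5]
opening: 85.3
grasp_force: 0.0
```

>>> drive_tool(series=[1,0,0,15,0,0,0,1,0,0,40,0,0,0,1,0,0,80,0,0,0,1,0,0,120,0,0,0,1,20,-20,140,0,0,-6,1,28,-55,142,0,0,-12,1,30,-75,142,0,0,-18,1,30,-80,142,0,0,-20])

```text
clock: 9.6
tcp_pos: [522.7, -182.6, 200.3]
orientation: [2.613, 1.738, -0.001]
contact_force: [-0.2, -0.0, -0.1]
opening: 85.1
grasp_force: 0.0
```

```bash
python3 - <<'E'
from h import *
s=log();print(s['tcp_pos'],s['orientation'],s['joint_positions'].round(3))
s,im,d,P=shot('w3')
for o in ['stop_top','slide','slide_frosted','plain_slide']:
    for m in manip.masks_of('wrist',o)[:2]:
        q=P[m['mask']&(d>0)]
        if len(q): print(o,round(m['confidence'],2),m['bbox'],np.percentile(q,[2,50,98],0).round(1).tolist())
E
```

```text
[ 522.66025211 -182.62309964  200.26989089] [ 2.61307490e+00  1.73782783e+00 -7.66131313e-04] [-0.487  0.167  0.861  1.765 -0.13   1.268  0.009]
stop_top 0.66 [213.4, 108.2, 272.8, 168.4] [[477.6, -114.9, 68.6], [496.1, -97.4, 82.5], [512.4, -80.2, 84.5]]
stop_top 0.48 [276.7, 284.6, 345.7, 352.7] [[430.0, -284.1, 21.0], [470.4, -269.6, 42.9], [508.5, -257.5, 48.1]]
slide 0.65 [317.7, 329.8, 383.7, 394.4] [[447.8, -346.3, 21.0], [487.9, -331.2, 39.0], [526.1, -319.1, 48.0]]
slide_frosted 0.62 [358.6, 329.2, 384.7, 364.7] [[500.5, -330.5, 21.5], [513.1, -323.3, 37.8], [527.3, -318.3, 47.8]]
plain_slide 0.62 [273.8, 286.1, 348.5, 354.4] [[429.2, -284.6, 19.6], [470.6, -269.7, 42.6], [508.7, -257.4, 48.1]]
```

View pics/w3.png

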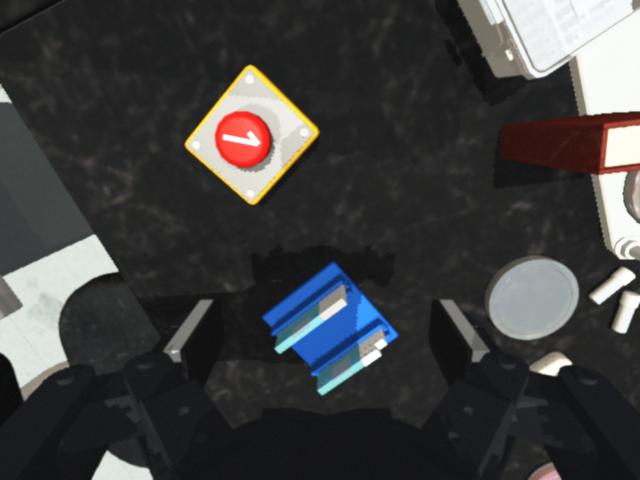

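The head's arrow turned about 54° clockwise, to pixel (243,138), consistent with the stop. The slides are clear at (350,362) for the notched one and (311,320) for the plain one. Next I'll fit the kinematics and plan.

```bash
cat > kin.py <<'E'
from h import *
from scipy.optimize import least_squares
import itertools
L=[json.loads(l) for l in open('log.txt')]+[[[-1.11689651,.32182105,-.07006666,1.45171542,.02259446,1.37079397,-.05690139],[276.56,587.62,230.2],[-.685192,-3.065625,.003]]]
def fk(q,p,sg):
    q=np.array(q);ax='zyzyzyz'
    off=[(0,0,0),(p[0],0,p[1]),(0,0,0),(p[2],0,p[3]),(p[4],0,p[5]),(p[6],0,0),(p[7],0,p[8])]
    R=np.eye(3);t=np.zeros(3)
    for i in range(7):
        t=t+R@np.array(off[i]);v=np.zeros(3);v['xyz'.index(ax[i])]=sg[i]*q[i];R=R@Rn.from_rotvec(v).as_matrix()
    return t+R@np.array([0,0,p[9]]),R
def fit():
    best=None
    for s in itertools.product([-1,1],repeat=3):
        sg=[-1,1,s[0],1,s[1],1,s[2]]
        Q=[fk(l[0],np.zeros(10),sg)[1] for l in L]; T=[Rn.from_rotvec(l[2]).as_matrix() for l in L]
        C=Rn.from_matrix([a.T@b for a,b in zip(Q,T)]); m=C.mean(); e=(m.inv()*C).magnitude().max()
        if best is None or e<best[0]: best=(e,sg,m.as_matrix())
    e,sg,C=best
    res=lambda p: np.concatenate([np.r_[fk(l[0],p,sg)[0]-l[1]] for l in L]+[0.02*(p-p0)])
    p0=np.array([0,300,0,400,0,0,0,0,400,200.]);r=least_squares(res,p0,x_scale=100)
    return r.x,sg,C,e,np.abs(r.fun[:3*len(L)]).max()
E
python3 - <<'E'
from kin import *
p,sg,C,e,f=fit();print(p.round(1),sg,C.round(3),e,f)
z=np.load('w3.npz');d=z['d'];st={k:z[k] for k in('orientation','tcp_pos')};P=cloud('wrist',d,st)
u=np.array([.93,.37]);
for c,n in [((485,-335),'slide'),((468,-271),'plain')]:
    k=(P[...,2]>40)&(P[...,2]<52)&(np.hypot(P[...,0]-c[0],P[...,1]-c[1])<60)
    q=P[k]; w=q[:,:2]-c; dperp=w@[-u[1],u[0]]; q=q[abs(dperp)<20]
    m,dd=cv2.fitLine(q[:,:2].astype(np.float32),cv2.DIST_HUBER,0,.01,.01).ravel()[2:],0
    v=cv2.fitLine(q[:,:2].astype(np.float32),cv2.DIST_HUBER,0,.01,.01).ravel()
    a=v[:2]*np.sign(v[0]);b=np.array([-a[1],a[0]]);
    pa=q[:,:2]@a;pb=q[:,:2]@b;h=q[:,2]>46
    print(n,len(q),np.degrees(np.arctan2(a[1],a[0])),np.percentile(pa,[1,99]),np.percentile(pb,[2,50,98]),'top',np.percentile(pa[h],[1,99]),np.percentile(pb[h],[2,50,98]),'mid',np.mean(np.percentile(pa,[1,99]))*a+np.mean(np.percentile(pb[h],[2,98]))*b)
# rack yaw
r=z['im'].astype(int);k=(r[...,2]>1.6*r[...,0])&(r[...,2]>120)&(P[...,2]<30)&(np.hypot(P[...,0]-475,P[...,1]+302)<90)
print('rack',cv2.minAreaRect(P[k][:,:2].astype(np.float32)))
E
```

```text
[ -53.7  328.    -6.1  463.1 -150.2  507.1  156.1  -65.8  314.9  114.9] [-1, 1, -1, 1, -1, 1, -1] [[ 0. -1. -0.]
 [ 1.  0.  0.]
 [-0. -0.  1.]] 1.1317944439927723e-05 25.449156025432558
slide 797 16.456594 [331.30078148 405.494074  ] [-462.14896822 -456.12238118 -453.73876   ] top [331.34883443 405.03762828] [-462.25095959 -458.04696782 -454.06287518] mid [ 483.09666877 -335.02543435]
plain 883 16.815989 [328.8244854  411.40807421] [-400.19569601 -395.15511481 -392.2061493 ] top [328.86049444 410.64297534] [-400.20207895 -396.1233039  -392.35968558] mid [ 468.93329307 -272.26119288]
rack ((469.7139587402344, -308.43109130859375), (118.95633697509766, 117.49212646484375), 16.572935104370117)
```

```bash
python3 - <<'E'
import cv2
a=cv2.imread('pics/w3.png')[270:410,260:410];b=cv2.imread('pics/w2.png')[160:320,60:230];c=cv2.imread('pics/scene0.png')[370:455,290:390]
cv2.imwrite('pics/c3.png',cv2.hconcat([cv2.resize(x,(265,265),interpolation=cv2.INTER_CUBIC) for x in (a,b,c)]))
E
```

```text
(no output)
```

View pics/c3.png

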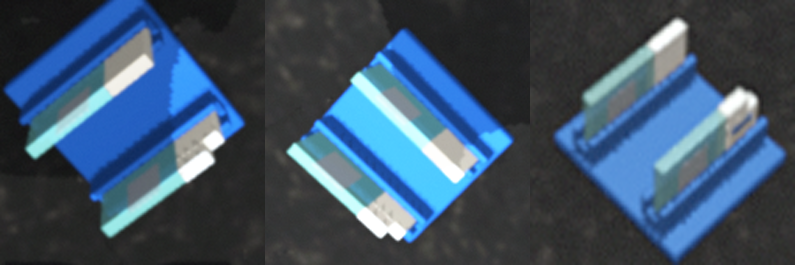

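The crops confirm that the right-hand slide is notched at its frosted +x end: crop 1 near (210,155), crop 3 near (745,100). Slide yaw is 16.6° and its centre is about (487,-334).

>>> drive_tool(series=[-0.2,-6,-20,-12,0,0,-6,-0.2,-12,-40,-24,0,0,-12,-0.2,-18,-60,-36,0,0,-18,-0.2,-24,-80,-48,0,0,-25,-0.2,-30,-100,-60,0,0,-32,-0.2,-36,-120,-72,0,0,-39,-0.2,-41,-140,-84,0,0,-46,-0.2,-45,-154,-95,0,0,-51])

```text
clock: 10.52
tcp_pos: [477.5, -331.8, 103.3]
orientation: [-3.108, -0.453, 0.001]
contact_force: [0.1, 0.2, 0.6]
opening: 34.3
grasp_force: 0.0
```

>>> drive_tool(series=[-0.2,0,0,-10,0,0,0,-0.2,0,0,-20,0,0,0,-0.2,0,0,-30,0,0,0,-0.2,0,0,-35,0,0,0,-0.2,0,0,-35,0,0,0,-0.2,0,0,-35,0,0,0,-0.2,0,0,-35,0,0,0,-0.2,0,0,-35,0,0,0])

```text
clock: 11.18
tcp_pos: [478.4, -331.9, 70.0]
orientation: [3.107, 0.46, 0.002]
contact_force: [-0.7, 0.3, 0.1]
opening: 34.1
grasp_force: 0.0
```

```bash
python3 - <<'E'
from h import *
s=log();print(s['tcp_pos'],s['orientation'],s['joint_positions'].round(3),s['opening'])
a,b=s['orientation'][:2];print('toolx yaw',np.degrees(2*np.arctan2(b,a)))
s,im,d,P=shot('w4')
u=np.radians(16.6);A=np.array([np.cos(u),np.sin(u)]);B=np.array([-A[1],A[0]])
k=(P[...,2]>45)&(P[...,2]<51)&(np.hypot(P[...,0]-487,P[...,1]+334)<55);q=P[k][:,:2]
x=q@A;y=q@B;g=abs(y+458)<12
print(len(x),np.percentile(x[g],[1,99]),np.percentile(y[g],[2,50,98]),'tcp',s['tcp_pos'][:2]@A,s['tcp_pos'][:2]@B)
E
```

```text
[ 478.35450634 -331.86356491   70.04269745] [3.10715203e+00 4.60063670e-01 1.83592089e-03] [-0.227  0.458  0.971  1.833 -0.429  1.077 -0.372] 34.13658148455381
toolx yaw 16.8447301423169
2247 [331.3572532  404.58523319] [-463.03452368 -459.07462031 -455.18422413] tcp 363.6083619659341 -454.6926638527963
```

View pics/w4.png

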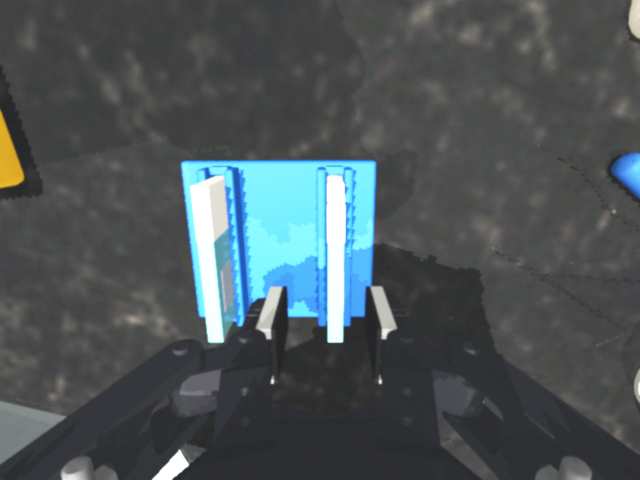

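The slide sits at column 335 and the finger centre at 325, so I'll shift about 4 mm sideways and descend.

>>> drive_tool(series=[-0.2,1,-4,-4,0,0,0,-0.2,1,-4,-16,0,0,0,-0.2,1,-4,-28,0,0,0,-0.2,1,-4,-38,0,0,0,-0.2,1,-4,-43,0,0,0,-0.2,1,-4,-43,0,0,0,-0.7,1,-4,-43,0,0,0,-1,1,-4,-43,0,0,0], grip_force=35)

```text
clock: 11.9
tcp_pos: [478.9, -336.2, 26.6]
orientation: [3.107, 0.459, 0.0]
contact_force: [0.3, 0.3, -0.9]
opening: 11.1
grasp_force: 0.0
```

>>> drive_tool(series=[-1,0,0,0,0,0,0,-1,0,0,0,0,0,0,-1,0,0,0,0,0,0,-1,0,0,0,0,0,0,-1,0,0,3,0,0,0,-1,0,0,6,0,0,0,-1,0,0,10,0,0,0,-1,0,0,14,0,0,0])

```text
clock: 12.57
tcp_pos: [478.8, -335.9, 40.8]
orientation: [3.108, 0.459, 0.0]
contact_force: [-0.8, -0.9, -0.7]
opening: 7.1
grasp_force: 37.4
```

```bash
python3 - <<'E'
from h import *
s=log();print(s['tcp_pos'],s['orientation'],s['joint_positions'].round(3),s['opening'],s['grasp_force'],s['contact_force'],s['moment'])
E
```

```text
[ 478.7585921  -335.92778169   40.84581652] [3.10777013e+00 4.58781538e-01 1.04473545e-04] [-0.19   0.503  0.938  1.845 -0.47   1.033 -0.34 ] 7.069891861797194 37.394564151763916 [-0.75268691 -0.9339138  -0.69319297] [-0.07336153 -0.00038499 -0.00465527]
```

>>> drive_tool(series=[-1,0,0,8,0,0,0,-1,0,0,20,0,0,0,-1,0,0,45,0,0,0,-1,0,0,75,0,0,0,-1,0,0,105,0,0,0,-1,0,0,135,0,0,0,-1,0,0,160,0,0,0,-1,0,0,170,0,0,0])

```text
clock: 13.23
tcp_pos: [479.9, -337.3, 215.1]
orientation: [3.105, 0.458, 0.008]
contact_force: [0.1, -1.1, -0.9]
opening: 6.9
grasp_force: 37.4
```

```bash
cat > k2.py <<'E'
from h import *
L=[json.loads(l) for l in open('log.txt')]+[[[-1.11689651,.32182105,-.07006666,1.45171542,.02259446,1.37079397,-.05690139],[276.56,587.62,230.2],[-.685192,-3.065625,.003]]]
sg=np.array([-1,1,-1,1,-1,1,-1]);AX=[np.eye(3)['xyz'.index(c)] for c in 'zyzyzyz'];C=np.array([[0,-1,0],[1,0,0],[0,0,1.]])
def Rs(q):
    R=[np.eye(3)]
    for i in range(7): R.append(R[-1]@Rn.from_rotvec(AX[i]*sg[i]*q[i]).as_matrix())
    return R
lo=np.array([-2.86,-.3,-1.38,.06,-1.56,.09,-2.69]);hi=np.array([2.86,2.09,1.24,2.45,4.7,2.05,2.69])
def fit(reg=.05):
    A=np.vstack([np.hstack(Rs(l[0])) for l in L]);b=np.concatenate([l[1] for l in L])
    p0=np.zeros((8,3));p0[1,2]=300;p0[3,2]=400;p0[5,2]=400;p0[7,2]=200;p0=p0.ravel()
    x=np.linalg.lstsq(np.vstack([A,reg*np.eye(24)]),np.r_[b,reg*p0],rcond=None)[0]
    return x,np.abs(A@x-b).max()
def fk(q,p):
    R=Rs(q);return np.hstack(R)@p,R[-1]@C
E
python3 - <<'E'
from k2 import *
s=log();print(s['tcp_pos'],s['grasp_force'],s['opening'])
L.append([list(s['joint_positions']),list(s['tcp_pos']),0])
for r in (.2,.05,.01):
    p,e=fit(r);print(r,e);print(p.reshape(8,3).round(0).tolist())
R=Rs(L[0][0]);print(L[0][2],Rn.from_matrix(R[-1]@C).as_rotvec())
E
```

```text
[ 479.87134571 -337.29006221  215.08409913] 37.43634223937988 6.9462711174159075
0.2 3.6760847121161646
[[-2.0, -7.0, -46.0], [9.0, -6.0, 254.0], [4.0, -6.0, 20.0], [5.0, -4.0, 420.0], [-9.0, -4.0, 51.0], [12.0, -5.0, 451.0], [-4.0, -5.0, 45.0], [-1.0, 5.0, 245.0]]
0.05 0.4778834854116667
[[-3.0, -1.0, -51.0], [4.0, -9.0, 249.0], [1.0, -9.0, 31.0], [-0.0, -5.0, 431.0], [-6.0, -5.0, 56.0], [6.0, -0.0, 456.0], [1.0, -0.0, 51.0], [-1.0, -0.0, 251.0]]
0.01 0.1071574691767978
[[0.0, 0.0, -49.0], [-2.0, -8.0, 251.0], [1.0, -8.0, 34.0], [-1.0, -6.0, 434.0], [-1.0, -6.0, 57.0], [2.0, 0.0, 457.0], [-1.0, 0.0, 55.0], [0.0, -0.0, 255.0]]
[0.6850224672073446, 3.0656017820269343, 0.0014013794342755158] [6.85022467e-01 3.06560178e+00 1.40137943e-03]
```

```bash
cat > plan.py <<'E'
from k2 import *
from scipy.optimize import least_squares
p,_=fit(.01)
RP=np.array([548,261,130.]);yw=np.radians(11.2);rx=np.array([np.cos(yw),np.sin(yw),0]);ry=np.array([-rx[1],rx[0],0]);ez=np.array([0,0,1.])
n=.5*rx+.866025*ez; e1=.866025*rx-.5*ez
def target(phi,gx=-10.2,gz=-1.4):
    tz=np.cos(phi)*e1+np.sin(phi)*ry; R=np.stack([np.cross(n,tz),n,tz],1)
    S=np.stack([R[:,0],-R[:,1],-R[:,2]],1)
    return RP-S@np.array([28-gx,0,-gz]),R
def ik(t,R,q0,w=.01):
    f=lambda q:(lambda a:np.r_[(a[0]-t)/100,2*Rn.from_matrix(R.T@a[1]).as_rotvec(),w*(q-q0)])(fk(q,p))
    r=least_squares(f,np.clip(q0,lo+.03,hi-.03),bounds=(lo+.02,hi-.02));a=fk(r.x,p)
    return r.x,np.linalg.norm(a[0]-t),np.degrees(Rn.from_matrix(R.T@a[1]).magnitude())
E
python3 - <<'E'
from plan import *
rng=np.random.default_rng(0);s=manip.read_state();qc=s['joint_positions'];print(qc.round(2))
for ph in range(-180,180,15):
    t,R=target(np.radians(ph));out=[]
    for i in range(10):
        q0=qc if i==0 else rng.uniform(lo,np.minimum(hi,[2,2,2,2.4,1.6,2,2.6]))
        q,e,a=ik(t,R,q0)
        if e<3 and a<2: out.append((np.abs(q-qc).max(),q,np.minimum(q-lo,hi-q).min()))
    if out:
        out.sort(key=lambda o:o[0])
        print(ph,len(out),[ (round(o[0],2),o[1].round(2).tolist(),round(o[2],2)) for o in out[:2]],t.round())
E
```

```text
[-0.32  0.31  1.08  1.67 -0.28  1.32 -0.47]
-105 7 [(np.float64(1.14), [-1.35, 1.2, 0.82, 1.32, 0.54, 1.98, -1.61], np.float64(0.07)), (np.float64(1.16), [-1.33, 1.18, 0.78, 1.32, 0.57, 1.99, -1.63], np.float64(0.06))] [515. 263. 149.]
-90 9 [(np.float64(1.24), [-1.41, 1.0, 0.71, 1.51, 0.66, 1.78, -1.71], np.float64(0.27)), (np.float64(1.31), [-1.63, 1.27, 1.14, 1.52, 0.33, 1.62, -1.44], np.float64(0.1))] [516. 253. 149.]
-75 10 [(np.float64(1.38), [-1.7, 1.03, 1.03, 1.71, 0.49, 1.4, -1.58], np.float64(0.21)), (np.float64(1.42), [-1.74, 1.1, 1.11, 1.71, 0.42, 1.36, -1.52], np.float64(0.13))] [519. 244. 148.]
-60 6 [(np.float64(1.48), [-1.19, 0.54, 0.23, 1.88, 1.08, 1.52, -1.95], np.float64(0.53)), (np.float64(1.55), [-0.75, 0.55, -0.29, 1.86, 1.25, 1.71, -2.02], np.float64(0.34))] [524. 236. 146.]
-45 8 [(np.float64(1.46), [-1.6, 0.45, 0.7, 2.07, 1.08, 1.13, -1.93], np.float64(0.38)), (np.float64(1.47), [-1.53, 0.42, 0.61, 2.07, 1.11, 1.17, -1.95], np.float64(0.38))] [531. 229. 143.]
-30 9 [(np.float64(1.56), [-1.83, 0.32, 0.98, 2.24, 1.28, 0.85, -2.0], np.float64(0.21)), (np.float64
[... 1206 characters left out ...]
 1.81], np.float64(0.62)), (np.float64(2.44), [0.91, 1.51, -1.36, 1.67, -0.18, 1.03, 1.3], np.float64(0.02))] [580. 269. 111.]
105 6 [(np.float64(2.36), [0.24, 1.0, -0.37, 1.5, -1.12, 1.73, 1.89], np.float64(0.32)), (np.float64(2.41), [0.75, 1.56, -1.33, 1.47, -0.23, 1.32, 1.35], np.float64(0.05))] [577. 278. 112.]
120 5 [(np.float64(2.24), [0.55, 1.51, -1.17, 1.29, -0.43, 1.63, 1.47], np.float64(0.21)), (np.float64(2.32), [0.17, 1.14, -0.41, 1.31, -1.05, 1.93, 1.84], np.float64(0.12))] [572. 286. 114.]
135 7 [(np.float64(2.16), [0.22, 1.35, -0.73, 1.12, -0.81, 2.03, 1.69], np.float64(0.02)), (np.float64(2.16), [0.22, 1.35, -0.73, 1.12, -0.81, 2.03, 1.69], np.float64(0.02))] [565. 293. 117.]
```

```bash
cat > path.py <<'E'
from plan import *
import sys
def legs(T,q,R0,t0):
    # follow geodesic rows, print leg
    t,R=T; rv=Rn.from_matrix(R@R0.T).as_rotvec(); 
    worst=0;qm=q
    for k in range(1,9):
        Rk=Rn.from_rotvec(rv*k/8).as_matrix()@R0; tk=t0+(t-t0)*k/8
        q2,e,a=ik(tk,Rk,qm); worst=max(worst,e,a); qm=q2
    return rv,qm,worst
if __name__=='__main__':
    s=manip.read_state();qc=s['joint_positions'];t0=s['tcp_pos'];R0=Rn.from_rotvec(s['orientation']).as_matrix()
    for ph in (-60,-50):
        t,R=target(np.radians(ph));pre=t-50*rx+40*ez
        q,e,a=ik(pre,R,np.array([-1.19,.54,.23,1.88,1.08,1.52,-1.95]));print(ph,'pre',q.round(2),e,a)
        N=4;qm=qc;tt,RR=t0,R0
        for k in range(1,N+1):
            T=fk(qc+(q-qc)*k/N,p);rv,qm,w=legs(T,qm,RR,tt)
            print(k,T[0].round(),'d',(T[0]-tt).round(1),'rot',np.degrees(rv).round(1),round(np.degrees(np.linalg.norm(rv)),1),'err',round(w,2),qm.round(2));tt,RR=T
        print('final',(t-tt).round(1))
E
python3 path.py
```

```text
-60 pre [-1.24  0.42  0.21  1.96  1.06  1.6  -1.94] 0.0005273417585211034 0.00010823318487746444
1 [ 487. -191.  163.] d [  7.5 146.7 -52. ] rot [-11.7  18.2   8.1] 23.1 err 0.0 [-0.68  0.4   1.05  1.75 -0.03  1.39 -0.76]
2 [487. -73. 150.] d [ -0.9 117.2 -12.8] rot [-21.4   5.5  12.4] 25.3 err 0.0 [-1.07  0.49  1.03  1.82  0.22  1.4  -1.05]
3 [494.  55. 163.] d [  7.3 127.9  12.8] rot [-20.2  -9.9  18.8] 29.3 err 0.0 [-1.48  0.59  1.03  1.9   0.48  1.36 -1.36]
4 [475. 226. 186.] d [-18.4 171.4  23.2] rot [ -8.8 -20.2  26. ] 34.1 err 0.0 [-1.91  0.67  1.04  1.98  0.73  1.28 -1.71]
final [ 49.    9.7 -40. ]
-50 pre [-1.24  0.29  0.19  2.07  1.14  1.46 -1.95] 0.0009580856291880666 0.0005347328997961592
1 [ 483. -196.  160.] d [  3.  141.5 -54.9] rot [-12.   16.8   8.7] 22.4 err 0.0 [-0.7   0.37  1.05  1.78 -0.01  1.35 -0.76]
2 [483. -83. 146.] d [  0.6 112.6 -14.5] rot [-20.6   3.6  13.7] 25.0 err 0.0 [-1.1   0.43  1.05  1.88  0.27  1.33 -1.06]
3 [496.  44. 158.] d [ 12.6 127.5  12.6] rot [-17.9 -11.6  20.3] 29.4 err 0.0 [-1.53  0.47  1.05  1.99  0.57  1.27 -1.4 ]
4 [480. 221. 184.] d [-16.2 177.1  25.8] rot [ -5.4 -20.3  27.4] 34.5 err 0.0 [-1.97  0.49  1.04  2.1   0.89  1.19 -1.8 ]
final [ 49.    9.7 -40. ]
```

>>> drive_tool(series=[-1,1,18,0,-1.5,2.3,1,-1,2,36,0,-3,4.6,2,-1,3,54,0,-4.5,6.9,3,-1,4,72,0,-6,9.2,4,-1,5,90,0,-7.5,11.5,5,-1,6,108,0,-9,13.8,6,-1,7,126,0,-10.5,16.1,7,-1,8,144,0,-12,18.4,8])

```text
clock: 13.9
tcp_pos: [486.6, -190.7, 210.5]
orientation: [2.867, 0.634, -0.52]
contact_force: [0.9, -0.7, -1.1]
opening: 6.9
grasp_force: 37.4
```

>>> drive_tool(series=[-1,0,15,0,-2.7,0.7,1.6,-1,0,30,0,-5.4,1.4,3.2,-1,0,45,0,-8.1,2.1,4.8,-1,0,60,0,-10.8,2.8,6.4,-1,0,75,0,-13.5,3.5,8,-1,0,90,0,-16.2,4.2,9.6,-1,0,105,0,-18.9,4.9,11.2,-1,0,120,0,-21.6,5.6,12.8])

```text
clock: 14.57
tcp_pos: [486.6, -70.8, 210.4]
orientation: [2.396, 0.768, -0.664]
contact_force: [-0.1, 1.1, -0.5]
opening: 7.2
grasp_force: 37.4
```

```bash
python3 - <<'E'
from path import *
s=log();qc=s['joint_positions'];t0=s['tcp_pos'];R0=Rn.from_rotvec(s['orientation']).as_matrix();print(t0.round(1),qc.round(2),s['opening'],s['grasp_force'])
t,R=target(np.radians(-60));pre=t-50*rx+40*ez
for N in (2,3):
  tt,RR,qm=t0,R0,qc;rv=Rn.from_matrix(R@R0.T).as_rotvec()
  for k in range(1,N+1):
    T=(t0+(pre-t0)*k/N,Rn.from_rotvec(rv*k/N).as_matrix()@R0);r,qm,w=legs(T,qm,RR,tt)
    print(k,T[0].round(),'d',(T[0]-tt).round(1),'rot',np.degrees(r).round(1),round(np.degrees(np.linalg.norm(r)),1),'err',round(w,2),qm.round(2));tt,RR=T
E
```

```text
[486.6 -70.8 210.4] [-1.09  0.48  1.02  1.73  0.24  1.53 -1.05] 7.191604584552909 37.43170917034149
1 [481.  78. 198.] d [ -5.6 148.3 -12.1] rot [-14.5 -16.8  21. ] 30.5 err 0.0 [-1.58  0.37  1.02  1.95  0.6   1.4  -1.48]
2 [475. 226. 186.] d [ -5.6 148.3 -12.1] rot [-14.5 -16.8  21. ] 30.5 err 0.0 [-1.83  0.6   0.92  1.98  0.81  1.34 -1.77]
1 [483.  28. 202.] d [-3.7 98.9 -8.1] rot [ -9.7 -11.2  14. ] 20.4 err 0.0 [-1.45  0.35  1.05  1.9   0.51  1.43 -1.35]
2 [479. 127. 194.] d [-3.7 98.9 -8.1] rot [ -9.7 -11.2  14. ] 20.4 err 0.0 [-1.69  0.42  0.99  1.97  0.67  1.38 -1.59]
3 [475. 226. 186.] d [-3.7 98.9 -8.1] rot [ -9.7 -11.2  14. ] 20.4 err 0.0 [-1.83  0.6   0.93  1.98  0.81  1.34 -1.77]
```

>>> drive_tool(series=[-1,-0.7,18.5,-1.5,-1.8,-2.1,2.6,-1,-1.4,37,-3,-3.6,-4.2,5.2,-1,-2.1,55.5,-4.5,-5.4,-6.3,7.8,-1,-2.8,74,-6,-7.2,-8.4,10.4,-1,-3.5,92.5,-7.5,-9,-10.5,13,-1,-4.2,111,-9,-10.8,-12.6,15.6,-1,-4.9,129.5,-10.5,-12.6,-14.7,18.2,-1,-5.6,148,-12,-14.4,-16.8,20.8])

```text
clock: 15.23
tcp_pos: [480.9, 77.5, 198.2]
orientation: [1.996, 0.902, -0.234]
contact_force: [0.8, 0.4, -0.7]
opening: 7.1
grasp_force: 37.5
```

>>> drive_tool(series=[-1,-0.7,18.5,-1.5,-1.8,-2.1,2.6,-1,-1.4,37,-3,-3.6,-4.2,5.2,-1,-2.1,55.5,-4.5,-5.4,-6.3,7.8,-1,-2.8,74,-6,-7.2,-8.4,10.4,-1,-3.5,92.5,-7.5,-9,-10.5,13,-1,-4.2,111,-9,-10.8,-12.6,15.6,-1,-4.9,129.5,-10.5,-12.6,-14.7,18.2,-1,-5.6,148,-12,-14.4,-16.8,20.8])

```text
clock: 15.9
tcp_pos: [475.2, 225.7, 186.0]
orientation: [1.553, 0.971, 0.142]
contact_force: [0.6, -0.2, -1.0]
opening: 7.1
grasp_force: 37.5
```

```bash
python3 - <<'E'
from path import *
s=log();qc=s['joint_positions'];t0=s['tcp_pos'];R0=Rn.from_rotvec(s['orientation']).as_matrix();print(t0.round(1),qc.round(2),s['opening'],s['grasp_force'])
t,R=target(np.radians(-60))
print('remain',(t-t0).round(1),np.degrees(Rn.from_matrix(R@R0.T).as_rotvec()).round(1))
for n_ in ('scene','top'):
    im,d=manip.snapshot(n_);np.savez(f'{n_}1.npz',im=im,d=d,**s);cv2.imwrite(f'pics/{n_}1.png',im[...,::-1])
a=cv2.imread('pics/scene1.png')[90:290,180:400];b=cv2.imread('pics/top1.png')[140:340,120:340]
cv2.imwrite('pics/c5.png',cv2.hconcat([cv2.resize(x,(396,360),interpolation=cv2.INTER_CUBIC) for x in (a,b)]))
E
```

```text
[475.2 225.7 186. ] [-1.87  0.7   0.9   1.94  0.69  1.34 -1.79] 7.102414155846522 37.477898597717285
remain [ 49.3  10.  -39.8] [-0.5  0.1  0.1]
```

View pics/c5.png

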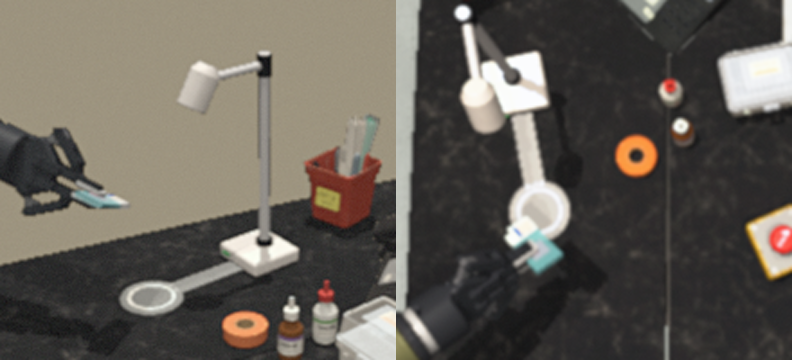

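The slide is held label up: frosted end at the right picture's (520,232), fingers on the clear part. Now the final approach.

>>> drive_tool(series=[-1,7,1.5,-6,0,0,0,-1,14,3,-12,0,0,0,-1,21,4.5,-18,0,0,0,-1,28,6,-24,0,0,0,-1,36,7.5,-30,0,0,0,-1,43,9,-35,0,0,0,-1,48,10,-39,0,0,0,-1,49,10,-40,0,0,0])

```text
clock: 16.67
tcp_pos: [525.6, 233.6, 145.9]
orientation: [1.555, 0.968, 0.138]
contact_force: [-0.4, 0.5, -0.0]
opening: 7.3
grasp_force: 37.5
```

```bash
python3 - <<'E'
from path import *
s=log();t0=s['tcp_pos'];R0=Rn.from_rotvec(s['orientation']).as_matrix();print(t0.round(1),s['joint_positions'].round(2))
t,R=target(np.radians(-60));print('remain',(t-t0).round(1))
S=np.stack([R0[:,0],-R0[:,1],-R0[:,2]],1);mid=t0-S@np.array([-10.2,0,-1.4]);print('pred label face frost centre',(mid+S@np.array([28,-4,0])).round(1),'normal',(-S[:,1]).round(3),'want',n.round(3))
for c in ('scene','top'):
    im,d=manip.snapshot(c);P=cloud(c,d);cv2.imwrite(f'pics/{c}2.png',im[...,::-1]);np.savez(f'{c}2.npz',im=im,d=d)
    loc=(P-mid)@S
    # label/frosted: bright whitish in slide box
    bx=(abs(loc[...,1])<14)&(abs(loc[...,0])<58)&(abs(loc[...,2])<40)&(d>0)
    wh=bx&(im.min(-1)>120)&(im.max(-1).astype(int)-im.min(-1)<45)
    q=P[wh];l=loc[wh];print(c,'white',len(q),np.percentile(q,[3,50,97],0).round().tolist(),'loc',np.percentile(l,[3,50,97],0).round(1).tolist())
    cy=bx&(im[...,0].astype(int)<im[...,2].astype(int)-20);l=loc[cy];print('clear',len(l),np.percentile(l,[3,50,97],0).round(1).tolist() if len(l) else '')
    for m in manip.masks_of(c,'slide_frosted')[:2]+manip.masks_of(c,'slide')[:1]:
        l=loc[m['mask']&(d>0)];print(round(m['confidence'],2),m['bbox'],np.percentile(l,[3,50,97],0).round(1).tolist())
    # reader mat & head recheck
    if c=='top':
        for m in manip.masks_of(c,'reader_head')[:1]:print('head',np.percentile(P[m['mask']&(d>0)],[3,50,97],0).round())
a=cv2.imread('pics/scene2.png')[90:290,180:400];b=cv2.imread('pics/top2.png')[180:300,130:262]
cv2.imwrite('pics/c6.png',cv2.hconcat([cv2.resize(x,(396,360),interpolation=cv2.INTER_CUBIC) for x in (a,b)]))
E
```

```text
[525.6 233.6 145.9] [-1.74  0.83  0.86  1.86  0.67  1.26 -1.78]
remain [-1.1  2.   0.3]
pred label face frost centre [551.2 259.3 133.3] normal [0.491 0.088 0.867] want [0.49  0.097 0.866]
scene white 163 [[494.0, 205.0, 124.0], [519.0, 235.0, 157.0], [561.0, 261.0, 167.0]] loc [[-46.5, -10.6, -18.6], [-20.8, -4.0, -0.1], [37.3, 8.9, 31.1]]
clear 95 [[-46.9, -4.4, -20.8], [-41.2, -1.7, -8.5], [5.6, 3.3, 14.1]]
0.65 [245.5, 205.9, 268.3, 211.9] [[-46.9, -4.5, -20.7], [-30.4, -2.9, -8.5], [26.6, 2.8, 14.0]]
top white 286 [[500.0, 218.0, 128.0], [533.0, 245.0, 144.0], [561.0, 270.0, 167.0]] loc [[-41.7, -11.9, -17.3], [4.8, -4.4, 1.6], [35.5, 0.9, 27.6]]
clear 201 [[-44.6, -9.1, -17.2], [-29.2, -3.9, -2.9], [19.4, 1.9, 20.0]]
0.54 [185.0, 242.7, 197.0, 256.2] [[11.8, -8.5, -35.7], [24.7, -3.5, -1.1], [124.1, 97.7, 19.8]]
0.93 [184.1, 244.7, 210.4, 271.1] [[-44.0, -8.5, -17.1], [-4.6, -3.9, -2.0], [35.5, 0.6, 19.6]]
head [[609. 257. 282.]
 [632. 274. 314.]
 [661. 295. 329.]]
```

View pics/c6.png

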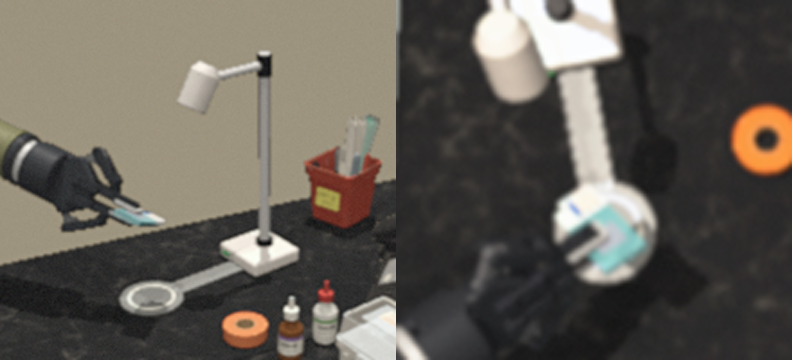

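>>> drive_tool(series=[-1,0,1,0,0,0,0,-1,0.5,2,-0.5,0,0,0,-1,0.5,3,-1,0,0,0,-1,0.5,3,-1,0,0,0,-1,0.5,3,-1,0,0,0,-1,0.5,3,-1,0,0,0,-1,0.5,3,-1,0,0,0,-1,0.5,3,-1,0,0,0])

```text
clock: 17.68
tcp_pos: [525.1, 237.1, 145.3]
orientation: [1.555, 0.969, 0.139]
contact_force: [-0.1, 0.9, -0.1]
opening: 7.1
grasp_force: 37.5
```

```bash
python3 - <<'E'
from path import *
s=manip.read_state();t0=s['tcp_pos'];R0=Rn.from_rotvec(s['orientation']).as_matrix();print(t0.round(1),s['dq'].round(3),s['contact_force'],s['opening'],s['grasp_force'])
S=np.stack([R0[:,0],-R0[:,1],-R0[:,2]],1);mid=t0-S@np.array([-12.5,0,-1.4]);F=mid+S@np.array([28,0,0]);print('frost centre',F.round(1),'angle',np.degrees(np.arccos(-S[:,1]@n)))
im,d=manip.snapshot('top');P=cloud('top',d);loc=(P-mid)@S
for o in ('slide','slide_frosted'):
    for m in manip.masks_of('top',o)[:1]:
        l=loc[m['mask']&(d>0)];print(o,round(m['confidence'],2),np.percentile(l,[3,50,97],0).round(1).tolist())
for m in manip.masks_of('top','stop_top')[:2]: print('stop',np.median(P[m['mask']],0).round(),m['confidence'])
E
```

```text
[525.1 237.1 145.3] [ 0.001  0.001 -0.001 -0.001 -0.001 -0.     0.001] [-0.10919991  0.89876763 -0.08747115] 7.082205825806055 37.48465061187744
frost centre [550.2 264.  128.4] angle 0.5474301554070041
slide 0.85 [[-45.7, -8.7, -38.6], [-4.5, -4.0, -3.8], [56.5, 124.4, 19.2]]
stop [492. -98.  84.] 0.63
```

```bash
python3 -c "
from bench import manip
print(manip.sign_off())"
```

```text
the job is handed in; nothing more can be done
None
```

I pressed the stop fully down, let it rise and turned it clockwise to its end. The notched slide is now held steady by its clear part at the reading point, label towards the lens and within about 4 mm by my estimate; the job is handed in at about 18 s.

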